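# Run a fingertip round the clip lid of a flower-food pail

## Robot

A 7-joint arm with a two-finger parallel gripper is mounted at the origin on the work surface. World frame = base frame: x ahead of the robot, y to its left, z up, the work surface at z = 0. Lengths are in m, angles in rad, forces in N, time in s.
With the tool pointing down it reaches from about 0.4 to 0.85 m from the base axis. Payload 10.4 kg.
Tool frame: the origin (TCP) lies between the finger pads; the fingertips stand 22 mm ahead of it and the grasp point (between the pads) lies 3 mm ahead of it; z points along the fingers, y is the line along which they close (so a half turn about z gives the same grasp; the last joint's range is limited). The gripper opens to 85 mm and grips with 20 to 120 N. Pads are 22 mm wide; open, the fingers measure 114 mm over their backs; the gripper's body (76 mm by 85 mm) begins 54 mm behind the grasp point. The pads swing forward as they close: fully open they stand 13 mm farther back than shut.
Start: joints at [1.284, 0.332, -0.065, 1.46, 0.022, 1.35, -0.088], TCP at [0.163, -0.603, 0.231] pointing down, gripper open.
Joint ranges: [-2.6, 2.6], [-0.5, 2.12], [-1.47, 1.34], [0.16, 2.42], [-1.27, 4.41], [0.06, 2.06], [-2.6, 2.6]. Speed limits (rad/s): [2.22, 2.22, 2.79, 2.79, 3.14, 3.14, 3.14].

## Interface

Orientations are given as a rotation vector (axis times angle).
In Python, from workcell import manip gives the robot as it stands.
- The arm moves only by the tool arm_command, never from a script. Its argument "motion" is text: rows parted by semicolons, each of 5 numbers parted by spaces: the shift along the tool's x, y, z in mm, then the turn about the tool's z in degrees, then the finger opening in mm, from 0 to 85.4. A call has exactly 10 rows; each row shifts and turns the commanded pose from where the row before left it, along the tool's axes as they then stand; what a row does not reach is not made up. A row lasts 1/12 s, in which the tool goes at most 41.7 mm and 7.16 degrees, less where a joint would pass 70% of its speed; a pose out of reach is approached as far as the arm can. A call with a gripper value outside its range is refused whole. The fingers move at their own pace and stop on an object; "newtons" is the grip in N (left out, the last holds). Time passes only in rows, so rows that do not move let the fingers close, or fill a call up. It gives the time, the measured TCP pose, the force, the opening and the grip force at its end, in the units of the state.
- manip.get_obs(): the state, without advancing time (a new reading comes with each control period).
- manip.get_image(name): name is "side" or "top"; returns the picture (420x560x3 uint8, blue, green, red); there is no depth.
- manip.camera_params(name): a dict with "intrinsics" (3x3 intrinsics, pixels), "extrinsics" (4x4, takes a point from world to camera coordinates). Camera axes: x right, y down, z forward; pixel columns grow to the right and rows downward; lengths in m; the calibration is good to about 2 mm. A picture is of the moment at which its call begins. camera_params takes no time and is no camera call.
- manip.job_done(): hands the job in; it is judged then, once.
Trained networks look in the newest picture that a camera, given by its name, has taken for a name from the list of things; names that differ only in an ending like _2 or _b are one class to them, and where a whole thing is asked for, a point or a joint stands for the part that bears it (a point fixed in the world has none). Each returns a list of dicts, best first, with "p" (0 to 1); they miss things now and then, are a little off and sometimes report something else, mostly with a low value. They report only what shows in the picture. A call takes as long as a camera call. They do not tell look-alikes from the thing itself.
- manip.look_for(query, camera): "rect" ([left, top, right, bottom] in pixels, round what is visible of it).
The state is a dict: "time": time; "qpos": joint angles; "qd": joint speeds; "tau": joint torques, N m; "tool_pos": TCP position; "eef_rot": TCP orientation; "contact_force": force on the tool from outside, world axes, zero at the start; "ft_torque": the same for the moment, N m; "gripper_width": finger opening in m; "gripper_force": force on a finger pad.
Only numpy, scipy, OpenCV 4.12 (cv2) and the standard library are available. Lean on these libraries where they do the work, as an engineer would, in place of code of your own. Each camera call takes 0.05 s, during which the arm holds its last target. There are 200 camera calls.

## Task

Fasten the lid of the white pail: run the fingertips clockwise (seen from above) round the lid's edge, from the filler cap all the way round, gently folding the six raised clip tabs down flat one after another as you come to them. Touch the tabs only lightly, lift nothing, and leave the pail, the ribbon spool on its lid and everything else on the bench where they stand.

Things in the scene. Friction and masses are not known exactly. Their poses are not given: they have to be found in the camera images.
- pail: White plastic pail, full (about 3 kg), standing loose, 145 mm across at the foot; flat white lid 192 mm across, its top 145 mm above the bench. Origin: centre of the underside; z up, x points from the middle to the filler cap. Six like steel tabs ring the lid's edge: tab 1 to 6, centres 82 mm from the middle, at 50, 102, 154, 206, 258, 310 degrees clockwise (from above) from x.
- filler_cap (a point): Top centre of the filler cap, a low white round cap on the lid, 28 mm across, 16 mm tall, its axis 46 mm from the pail's middle.
- lid_spool: Small spool of ribbon, 42 mm across, 26 mm tall, standing loose on the lid inside the ring of tabs, about 20 mm from the middle, on the side away from the filler cap. Origin: centre of its underside.
- tab1 (a joint): Fold angle of tab 1 (rad): 0 flat on the lid (stop), larger is raised; starts at 0.4 to 0.75, stop at 0.9. Dark steel strip 34 mm long, lying along the rim, 18 mm wide, 3 mm thick, hinged across the rim at the end met first going clockwise; the far end stands up. Flat, its top is 148.5 mm above the bench. About 1 N on the free end folds it; it stays where it is left.
- tab1_tip (a point): Middle of the free end of tab 1, on its top face; moves with the tab. Going clockwise, a fingertip sliding level with a flat tab's top rides along the strip from its hinge to this end and folds it down.
- tab2 (a joint): Fold angle of tab 2 (rad): 0 flat on the lid (stop), larger is raised; starts at 0.4 to 0.75, stop at 0.9. Dark steel strip 34 mm long, lying along the rim, 18 mm wide, 3 mm thick, hinged across the rim at the end met first going clockwise; the far end stands up. Flat, its top is 148.5 mm above the bench. About 1 N on the free end folds it; it stays where it is left.
- tab2_tip (a point): Middle of the free end of tab 2, on its top face; moves with the tab. Going clockwise, a fingertip sliding level with a flat tab's top rides along the strip from its hinge to this end and folds it down.
- tab3 (a joint): Fold angle of tab 3 (rad): 0 flat on the lid (stop), larger is raised; starts at 0.4 to 0.75, stop at 0.9. Dark steel strip 34 mm long, lying along the rim, 18 mm wide, 3 mm thick, hinged across the rim at the end met first going clockwise; the far end stands up. Flat, its top is 148.5 mm above the bench. About 1 N on the free end folds it; it stays where it is left.
- tab3_tip (a point): Middle of the free end of tab 3, on its top face; moves with the tab. Going clockwise, a fingertip sliding level with a flat tab's top rides along the strip from its hinge to this end and folds it down.
- tab4 (a joint): Fold angle of tab 4 (rad): 0 flat on the lid (stop), larger is raised; starts at 0.4 to 0.75, stop at 0.9. Dark steel strip 34 mm long, lying along the rim, 18 mm wide, 3 mm thick, hinged across the rim at the end met first going clockwise; the far end stands up. Flat, its top is 148.5 mm above the bench. About 1 N on the free end folds it; it stays where it is left.
- tab4_tip (a point): Middle of the free end of tab 4, on its top face; moves with the tab. Going clockwise, a fingertip sliding level with a flat tab's top rides along the strip from its hinge to this end and folds it down.
- tab5 (a joint): Fold angle of tab 5 (rad): 0 flat on the lid (stop), larger is raised; starts at 0.4 to 0.75, stop at 0.9. Dark steel strip 34 mm long, lying along the rim, 18 mm wide, 3 mm thick, hinged across the rim at the end met first going clockwise; the far end stands up. Flat, its top is 148.5 mm above the bench. About 1 N on the free end folds it; it stays where it is left.
- tab5_tip (a point): Middle of the free end of tab 5, on its top face; moves with the tab. Going clockwise, a fingertip sliding level with a flat tab's top rides along the strip from its hinge to this end and folds it down.
- tab6 (a joint): Fold angle of tab 6 (rad): 0 flat on the lid (stop), larger is raised; starts at 0.4 to 0.75, stop at 0.9. Dark steel strip 34 mm long, lying along the rim, 18 mm wide, 3 mm thick, hinged across the rim at the end met first going clockwise; the far end stands up. Flat, its top is 148.5 mm above the bench. About 1 N on the free end folds it; it stays where it is left.
- tab6_tip (a point): Middle of the free end of tab 6, on its top face; moves with the tab. Going clockwise, a fingertip sliding level with a flat tab's top rides along the strip from its hinge to this end and folds it down.
- bench_spool: Bystander: spool of red ribbon, 64 mm across, 40 mm tall, standing on the bench. Origin: centre of its underside.
- shears: Bystander: pruning shears with red handles, about 175 mm long and 14 mm tall, lying flat. Origin: at bench level, on the blade line, about 30 mm behind the pivot.
- cup: Bystander: blue ceramic beaker without handle, 76 mm across, 85 mm tall. Origin: centre of its underside.
- jar: Bystander: amber screw-top jar, 60 mm across, 95 mm tall. Origin: centre of its underside.
- pin_box: Bystander: cardboard box 80 x 50 x 28 mm. Origin: centre of its underside.
- saucer: Bystander: terracotta saucer 110 mm across, 18 mm tall. Origin: centre of its underside.
There are look-alikes about, which are no part of the job. Of the things that look like the pail, the largest one is meant.

How it is judged:
On the way, in this order (a step that is already met when the one before it is completed fails the run):
1. tab 1 is folded flat (the first one clockwise from the filler cap) (value of joint tab1 below 0.15 rad), for 0.1 s.
2. tab 2 is folded flat, before any later tab (value of joint tab2 below 0.15 rad), for 0.1 s.
3. tab 3 is folded flat, before any later tab (value of joint tab3 below 0.15 rad), for 0.1 s.
4. tab 4 is folded flat, before any later tab (value of joint tab4 below 0.15 rad), for 0.1 s.
5. tab 5 is folded flat, before any later tab (value of joint tab5 below 0.15 rad), for 0.1 s.
6. tab 6 is folded flat (value of joint tab6 below 0.15 rad), for 0.1 s.
At the end, for the whole second after the job is handed in: All six tabs are folded to within 0.15 rad of flat (free end at most 5 mm up), folded in order clockwise from the filler cap; the pail stands upright, still and within 20 mm of where it was, the spool on the lid within 15 mm and upright, all bystanders within 20 mm (value of joint each of tab1, tab2, tab3, tab4, tab5, tab6 below 0.15 rad and distance of each of pail, bench_spool, shears, cup, jar, pin_box, saucer from where it was at the start of the episode below 0.02 m and angle between each of pail, lid_spool's own z axis and vertical below 0.05 rad and linear speed of pail below 0.01 m/s and distance of lid_spool from where it was at the start of the episode below 0.015 m); the robot touches nothing.
It fails at once if the pail is lifted, tipped or pushed away (20 mm, 0.1 rad) (distance of pail from where it was at the start of the episode above 0.02 m or angle between pail's own z axis and vertical above 0.1 rad).
It fails at once if the spool on the lid is lifted, knocked over or shifted by 15 mm (distance of lid_spool from where it was at the start of the episode above 0.015 m or angle between lid_spool's own z axis and vertical above 0.3 rad).
It fails at once if a tab or the lid is pressed hard (over 40 N) (contact force between the arm and pail above 40 N).
It fails at once if a bystander is moved by 20 mm (distance of any of bench_spool, shears, cup, jar, pin_box, saucer from where it was at the start of the episode above 0.02 m).
It also fails if it takes over 54 s, if anything falls off the work surface, if the arm or the gripper's body presses on something with over 40 N, if the wrist force passes 120 N, or if a joint passes its speed limit or range.

## Working session

There is one attempt and no reset: what is moved stays moved. The work goes in short steps, Python scripts to look and compute and a tool call to move; the robot and the scene stay as the last step left them, time stands still between calls to the robot, and variables do not carry over. Pictures are saved under pics/ and viewed, at most 10 in all, crops included, and the job is handed in when it is done.

Besides the shell and the picture viewer there is one more tool, called after "Emit:" as a command line: name --argument value ..., lists and objects as JSON in quotes. arm_command: Moves the arm, as the interface text tells. Its arguments: {"type":"object","properties":{"motion":{"type":"string"},"newtons":{"type":"number"}},"required":["motion"]}

```bash
mkdir -p pics
cat > h.py <<'E'
import numpy as np, cv2
from workcell import manip
def cam(n):
    c=manip.camera_params(n); K=np.array(c["intrinsics"]);T=np.array(c["extrinsics"]); return K,T
def proj(n,P):
    K,T=cam(n); P=np.atleast_2d(P); c=P@T[:3,:3].T+T[:3,3]; p=c@K.T; return p[:,:2]/p[:,2:]
def atz(n,uv,z):
    K,T=cam(n); R=T[:3,:3]; o=-R.T@T[:3,3]; d=R.T@np.linalg.inv(K)@np.array([uv[0],uv[1],1.]); return o+d*(z-o[2])/d[2]
E
python3 - <<'E'
from h import *
np.set_printoptions(precision=3,suppress=True)
for n in("top","side"):
    cv2.imwrite(f"pics/{n}0.png",manip.get_image(n))
    K,T=cam(n);print(n,K.tolist(),-T[:3,:3].T@T[:3,3],T[2,:3])
    for q in("pail","filler_cap","lid_spool","tab1"):
        print(q,[(np.round(d["rect"]).tolist(),round(d["p"],2)) for d in manip.look_for(q,n)][:8])
o=manip.get_obs();print(o)
E
```

```text
top [[403.48151304359254, 0.0, 279.568985582433], [0.0, 403.48151304359254, 205.53877934815057], [0.0, 0.0, 1.0]] [0.437 0.012 1.075] [ 0.129 -0.018 -0.991]
pail [([395.0, 181.0, 452.0, 235.0], 0.94), ([250.0, 163.0, 333.0, 248.0], 0.87), ([103.0, 192.0, 166.0, 246.0], 0.8)]
filler_cap [([106.0, 197.0, 165.0, 248.0], 0.96), ([390.0, 180.0, 454.0, 235.0], 0.88), ([218.0, 242.0, 243.0, 269.0], 0.57), ([249.0, 164.0, 332.0, 247.0], 0.55), ([278.0, 165.0, 292.0, 176.0], 0.5)]
lid_spool [([290.0, 195.0, 306.0, 218.0], 0.71), ([226.0, 140.0, 254.0, 172.0], 0.56)]
tab1 [([275.0, 234.0, 287.0, 242.0], 0.62), ([308.0, 228.0, 320.0, 240.0], 0.61), ([135.0, 239.0, 142.0, 248.0], 0.61), ([152.0, 224.0, 156.0, 236.0], 0.59), ([405.0, 186.0, 410.0, 196.0], 0.57), ([443.0, 208.0, 453.0, 217.0], 0.54), ([132.0, 198.0, 141.0, 201.0], 0.52), ([277.0, 163.0, 293.0, 174.0], 0.49)]
side [[465.9917005908866, 0.0, 277.29366464334515], [0.0, 465.9917005908866, 209.0386241102903], [0.0, 0.0, 1.0]] [ 0.333 -0.72   0.742] [ 0.247  0.74  -0.626]
pail [([200.0, 130.0, 248.0, 183.0], 0.91), ([232.0, 184.0, 324.0,
[... 357 characters left out ...]
 220.0, 262.0, 242.0], 0.61), ([339.0, 398.0, 356.0, 405.0], 0.59), ([366.0, 376.0, 378.0, 393.0], 0.52), ([229.0, 206.0, 238.0, 217.0], 0.45), ([306.0, 380.0, 324.0, 398.0], 0.45), ([310.0, 198.0, 317.0, 199.0], 0.41)]
{'time': 0.5, 'qpos': array([ 1.284,  0.332, -0.065,  1.46 ,  0.022,  1.35 , -0.088]), 'qd': array([ 0.001, -0.   ,  0.   , -0.001,  0.   , -0.   , -0.001]), 'tau': array([ -0.001, -62.475,   0.049, -39.156,   0.016,   0.002,   0.   ]), 'tool_pos': array([ 0.163, -0.603,  0.231]), 'eef_rot': array([-3.114, -0.413,  0.   ]), 'contact_force': array([ 0.622, -0.321,  0.463]), 'ft_torque': array([ 0.02 , -0.01 ,  0.024]), 'gripper_force': 0.0, 'gripper_width': 0.0856174546345504}
```

Run:
```python
import cv2
t=cv2.imread("pics/top0.png");s=cv2.imread("pics/side0.png")
cv2.imwrite("pics/topb.png",cv2.resize(t,(784,588)))
a=cv2.resize(t[150:260,235:350],(575,550),interpolation=cv2.INTER_CUBIC);cv2.imwrite("pics/tc.png",a)
cv2.imwrite("pics/sc.png",cv2.resize(s[160:300,215:345],(520,560),interpolation=cv2.INTER_CUBIC))
```

```text
(no output)
```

View pics/topb.png

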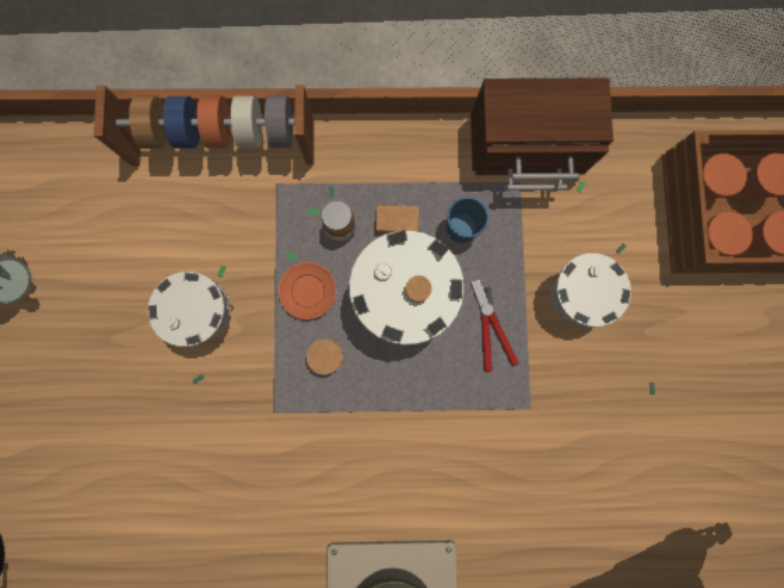

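View pics/tc.png

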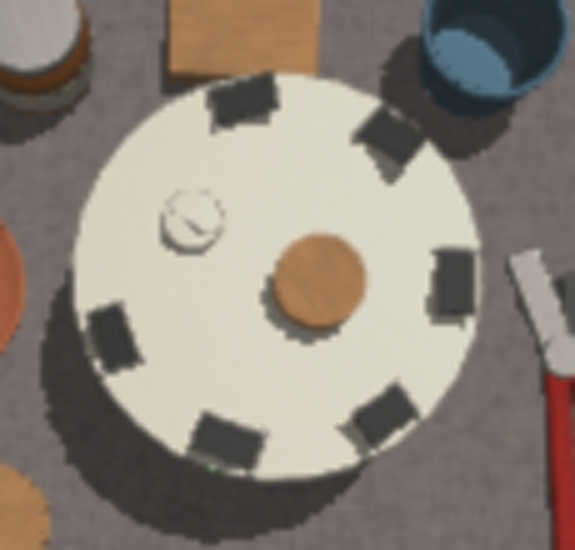

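View pics/sc.png

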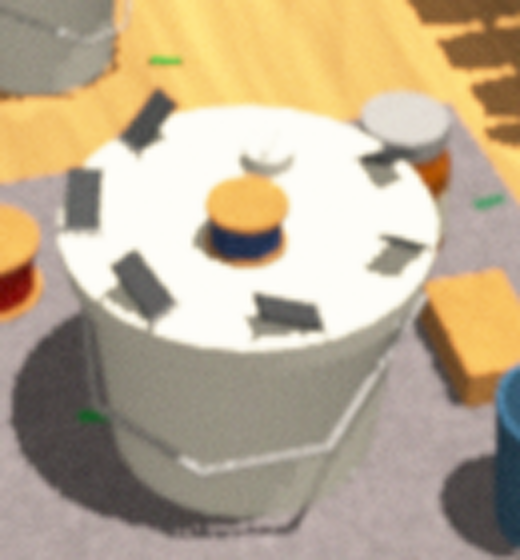

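The top view shows the large pail at about (290,205) px. Its cap is at about (273,194), and the tabs clockwise from it are at the top (284,170), then (313,177), (326,207), (312,233), (280,238) and (258,218). The lid spool is at about (299,206). Both small pails are look-alikes. Next I'll fit the lid and the tabs.

```bash
cat > fit.py <<'E'
from h import *
from scipy.optimize import least_squares
np.set_printoptions(precision=4,suppress=True)
def blobs(n,box):
    im=cv2.imread(f"pics/{n}0.png");x0,y0,x1,y1=box;c=im[y0:y1,x0:x1].astype(int)
    m=(c.max(2)<80)&(c.max(2)-c.min(2)<18)
    k,l,s,ce=cv2.connectedComponentsWithStats(m.astype(np.uint8))
    return [(ce[i]+[x0,y0]).round(1).tolist()+[int(s[i,4])] for i in range(1,k) if 15<s[i,4]<400]
print("dark top",blobs("top",(245,160,335,250)))
im=cv2.imread("pics/top0.png");g=im[155:255,240:340].astype(int)
m=((g.min(2)>140)).astype(np.uint8)
cs=max(cv2.findContours(m,0,cv2.CHAIN_APPROX_NONE)[0],key=cv2.contourArea)
h=cv2.convexHull(cs)[:,0]+[240,155]
w=np.array([atz("top",p,.145) for p in h])
r=least_squares(lambda q:np.hypot(w[:,0]-q[0],w[:,1]-q[1])-q[2],[.44,0,.096],loss="soft_l1",f_scale=.001).x
print("top lid",r)
# side: ellipse of lid from hull of the upper white
s=cv2.imread("pics/side0.png");b=s.astype(int).min(2);m=(b>170).astype(np.uint8);m[:180]=0;m[255:]=0;m[:,:225]=0;m[:,330:]=0
cs=max(cv2.findContours(m,0,cv2.CHAIN_APPROX_NONE)[0],key=cv2.contourArea)
h=cv2.convexHull(cs)[:,0];w2=np.array([atz("side",p,.145) for p in h])
r2=least_squares(lambda q:np.hypot(w2[:,0]-q[0],w2[:,1]-q[1])-q[2],[.44,0,.096],loss="soft_l1",f_scale=.001).x
print("side lid",r2)
C=r[:2]
for nm,uv,z in(("cap",(235+192/5,150+217/5),.161),("lspool",(235+320/5,150+280/5),.171)):
    p=atz("top",uv,z)[:2]-C;print(nm,p,np.hypot(*p),np.degrees(np.arctan2(p[1],p[0])))
off=[50,102,154,206,258,310]
for t,uv in zip(range(6),[(243,100),(390,138),(453,285),(383,415),(227,440),(115,338)]):
    p=atz("top",(235+uv[0]/5,150+uv[1]/5),.155)[:2]-C;a=np.degrees(np.arctan2(p[1],p[0]));print(t+1,np.hypot(*p),a,"cap dir",(a+off[t])%360)
E
python3 fit.py
```

```text
dark top [[268.2, 165.6, 19], [320.4, 172.2, 374], [248.1, 169.9, 41], [283.3, 169.6, 86], [325.4, 206.5, 74], [256.9, 217.2, 76], [311.3, 232.8, 69], [279.9, 238.1, 86]]
top lid [ 0.5608 -0.0293  0.0948]
side lid [ 0.5636 -0.0282  0.098 ]
cap [0.0232 0.0387] 0.04511259390606741 59.05524216166564
lspool [-0.0079 -0.0188] 0.02040340711664863 -112.82616236776234
1 0.0802928862345787 10.243241207651282 cap dir 60.24324120765128
2 0.08079111393930218 -41.73859017110219 cap dir 60.26140982889781
3 0.08162785833061034 -96.26946497475146 cap dir 57.73053502524854
4 0.08316302708474149 -145.25283157701247 cap dir 60.74716842298753
5 0.08234900769303477 163.0680397211845 cap dir 61.068039721184505
6 0.08097163395985735 112.89997239702309 cap dir 62.89997239702308
```

Emit:
arm_command --motion "0 0 -10 5 0;0 0 -10 5 0;0 0 -10 5.1 0;15 -20 0 0 0;20 -29 0 0 0;20 -29 0 0 0;20 -29 0 0 0;20 -29 0 0 0;20 -29 0 0 0;20 -29 0 0 0"

```text
time: 1.33
tool_pos: [0.2986, -0.4078, 0.261]
eef_rot: [3.141, 0.0, 0.0]
contact_force: [0.7, -1.2, 0.6]
gripper_width: 0.0001
gripper_force: 0.0
```

Emit:
arm_command --motion "20 -29 0 0 0;20 -29 0 0 0;20 -29 0 0 0;20 -29 0 0 0;20 -29 0 0 0;20 -29 0 0 0;20 -29 0 0 0;20 -29 0 0 0;20 -29 0 0 0;20 -29 0 0 0"

```text
time: 2.17
tool_pos: [0.4986, -0.1178, 0.2612]
eef_rot: [3.141, -0.0, 0.001]
contact_force: [0.1, -1.0, -0.3]
gripper_width: -0.0002
gripper_force: 0.0
```

```bash
python3 -c "
from h import *
o=manip.get_obs();print(o['time'],o['tool_pos'],o['eef_rot'],o['contact_force'],o['gripper_width'])"
```

```text
2.1667 [ 0.49858703 -0.11781381  0.26116248] [ 3.14107519e+00 -5.08750047e-05  1.18244478e-03] [ 0.13755873 -0.96018195 -0.26856659] -0.00023059760623882824
```

Emit:
arm_command --motion "23.9 -30.2 0 0 0;23.9 -30.2 0 0 0;23.9 -30.2 0 0 0;23.9 -30.2 0 0 0;23.8 -30.4 0 0 0;0 0 15 0 0;0 0 20 0 0;0 0 20 0 0;0 0 20 0 0;0 0 0 0 0"

```text
time: 3.0
tool_pos: [0.6153, 0.0315, 0.1817]
eef_rot: [3.141, 0.001, -0.009]
contact_force: [-0.8, -0.6, -0.3]
gripper_width: -0.0003
gripper_force: 0.0
```

```bash
python3 -c "
from h import *
o=manip.get_obs();print(o['time'],o['tool_pos'],o['contact_force'])
s=manip.get_image('side');t=manip.get_image('top')
p=o['tool_pos']
for n in('side','top'): print(n,proj(n,[p+[0,0,-.022],[p[0],p[1],.145]]))
a=cv2.resize(s[130:270,215:345],(520,560),interpolation=cv2.INTER_CUBIC)
cv2.imwrite('pics/s1.png',a)"
```

```text
3.0 [0.61531168 0.0314659  0.18170663] [-0.82310351 -0.60465278 -0.27554391]
side [[291.93848015 186.9956256 ]
 [291.69976041 192.54927398]]
top [[263.66869238 180.19298782]
 [263.81122786 181.39574586]]
```

View pics/s1.png

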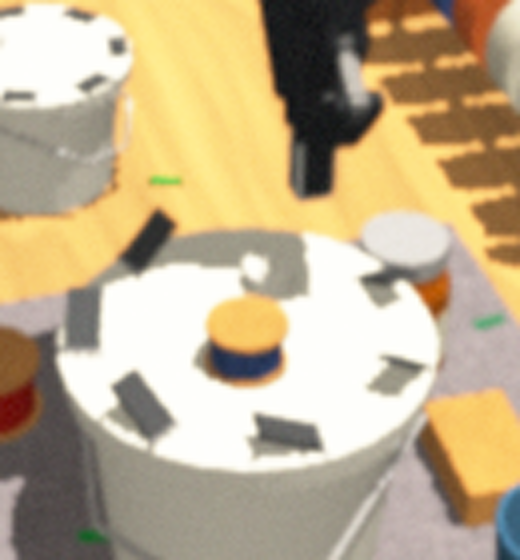

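The fingertip shows in the side view at about (293,179) px, but I expected row 187. It may stand higher than computed, so I'll check with the top view.

```bash
python3 -c "
from h import *
o=manip.get_obs();print(o['time'],o['tool_pos'],o['eef_rot'],o['contact_force'])
p=o['tool_pos']
for dz in(.03,.022,.012,.002,-.005):print(dz,proj('side',p-[0,0,dz]),proj('top',p-[0,0,dz]))
s=manip.get_image('side');t=manip.get_image('top')
a=cv2.resize(s[145:215,255:325],(390,390),interpolation=cv2.INTER_NEAREST)
b=cv2.resize(t[140:210,230:300],(390,390),interpolation=cv2.INTER_NEAREST)
cv2.imwrite('pics/s2.png',np.hstack([a,b]))"
```

```text
3.1 [0.61705845 0.03178722 0.18594315] [ 3.14153826e+00  2.29989230e-04 -1.29812412e-03] [-0.52453334  0.64658273  0.74614385]
0.03 [[292.60192546 188.20286597]] [[263.55997306 179.76375251]]
0.022 [[292.73661462 185.15374805]] [[263.47995267 179.09269666]]
0.012 [[292.90690791 181.29861714]] [[263.37797894 178.23753869]]
0.002 [[293.07938625 177.39402054]] [[263.27377418 177.3636712 ]]
-0.005 [[293.20144382 174.63085872]] [[263.19946388 176.74050044]]
```

View pics/s2.png

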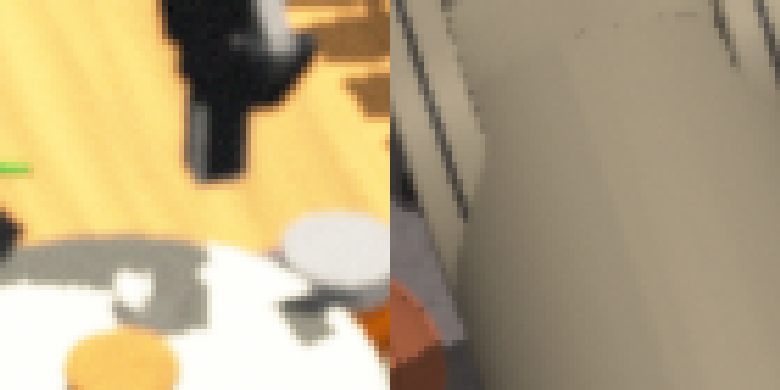

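Emit:
arm_command --motion "0 0 3 0 0;0 0 3 0 0;0 0 2 0 0;0 0 2 0 0;0 0 2 0 0;0 0 1 0 0;0 0 0 0 0;0 0 0 0 0;0 0 0 0 0;0 0 0 0 0"

```text
time: 4.03
tool_pos: [0.6173, 0.032, 0.1729]
eef_rot: [3.142, 0.001, 0.0]
contact_force: [-0.3, -0.5, 0.5]
gripper_width: -0.0002
gripper_force: 0.0
```

```bash
cat > look.py <<'E'
from h import *
import sys
o=manip.get_obs();print(o['time'],o['tool_pos'],o['contact_force'])
p=o['tool_pos'];print(proj('side',[p-[0,0,.022],p,[p[0],p[1],.145]]))
s=manip.get_image('side')
a=cv2.resize(s[145:215,255:355],(800,560),interpolation=cv2.INTER_NEAREST)
cv2.imwrite(sys.argv[1],a)
E
python3 look.py pics/s3.png
```

```text
4.0333 [0.6172984  0.03195587 0.17293773] [-0.2937627  -0.46810966  0.53781457]
[[292.59837208 190.03108348]
 [292.97077007 181.62516022]
 [292.4996203  192.26015016]]
```

View pics/s3.png

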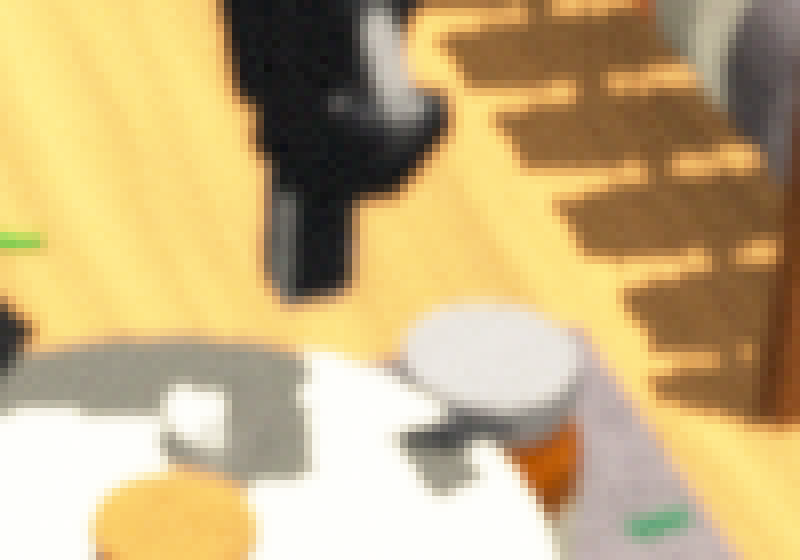

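The finger's bottom edge is at about (293,182.5) px, which is 20 mm or so higher than the text implies. I'll go on down gently and watch the force.

Emit:
arm_command --motion "0 0 1 0 0;0 0 1 0 0;0 0 1 0 0;0 0 1 0 0;0 0 1 0 0;0 0 1 0 0;0 0 0.5 0 0;0 0 0 0 0;0 0 0 0 0;0 0 0 0 0"

```text
time: 4.92
tool_pos: [0.6173, 0.0319, 0.1664]
eef_rot: [3.142, 0.0, 0.0]
contact_force: [-0.5, -1.0, -0.4]
gripper_width: 0.0003
gripper_force: 0.0
```

```bash
python3 look.py pics/s4.png; python3 -c "
from h import *
print(proj('side',[[.585,.011,.161],[.5617+.082*np.cos(np.radians(10)),-.029+.082*np.sin(np.radians(10)),.15]]))
print(proj('side',[[.6173,.0319,.187],[.6173,.0319,.145],[.6173,.0319,.185],[.6173,.0319,.163]]))
a=cv2.imread('pics/s4.png',0)[4::8,4::8];print(a[28:50,30:48])"
```

```text
4.9167 [0.6172736  0.03191793 0.16636181] [-0.51164801 -0.97446337 -0.41970067]
[[292.48395523 192.51085061]
 [292.85321615 184.17430257]
 [292.4945237  192.27225351]]
[[281.39257981 194.51656706]
 [311.41315987 201.14309068]]
[[293.22387246 176.14212576]
 [292.50889085 192.27494203]
 [293.18895154 176.93008009]
 [292.8106567  185.46590958]]
[[218 212 182 114  92  98  86  44  26  26  23  27  31  50 108 159 179 190]
 [219 212 181 113  88 101  83  42  24  24  21  27  34  70 141 193 210 212]
 [219 212 182 115  94  95  79  41  27  23  26  24  37  84 152 199 213 217]
 [218 210 178 111  96 102  79  43  26  26  29  28  39  87 158 200 213 216]
 [218 212 179 115 100 103  80  40  29  28  27  24  43  89 158 200 210 216]
 [217 211 181 115  99 102  79  42  29  24  29  30  39  91 162 200 210 215]
 [217 209 180 111  98 104  80  42  26  26  31  29  44 100 165 200 209 215]
 [216 208 171 106 101 100  73  41  25  26  31  30  46 103 174 204 213 214]
 [215 210 178 121 101  98  70  40  25  27  29  32  49 112 182 204 212 215]
 [215 212 194 144 107  98  71  34  23  28  27  30  56 120 185 205 208 215]
 [216 
[... 194 characters left out ...]
206 215 217 218 215 213]
 [212 213 212 213 207 198 192 197 202 212 218 219 222 221 221 218 214 212]
 [193 200 200 202 206 203 208 212 215 222 224 224 223 224 222 221 219 213]
 [164 165 172 176 181 192 199 201 210 225 230 230 228 225 223 220 218 213]
 [154 154 158 153 158 165 165 174 192 228 244 247 241 233 228 223 218 208]
 [153 152 153 151 151 151 153 156 172 225 250 252 251 247 241 232 219 204]
 [149 153 149 150 149 151 148 153 172 220 248 253 253 252 251 248 243 231]
 [150 152 151 152 153 151 152 160 198 238 250 252 253 253 253 252 252 250]
 [146 153 152 152 152 150 155 166 224 250 253 253 253 253 253 253 253 253]
 [150 151 152 151 150 153 151 167 224 251 253 253 253 253 253 253 253 253]]
```

Emit:
arm_command --motion "0 0 1 0 0;0 0 1 0 0;0 0 1 0 0;0 0 1 0 0;0 0 1 0 0;0 0 1 0 0;0 0 1 0 0;0 0 1 0 0;0 0 0 0 0;0 0 0 0 0"

```text
time: 5.8
tool_pos: [0.6172, 0.0319, 0.1582]
eef_rot: [3.142, 0.0, -0.0]
contact_force: [0.4, 0.5, 0.1]
gripper_width: 0.0002
gripper_force: 0.0
```

```bash
python3 look.py pics/s5.png
```

```text
5.8 [0.61720726 0.03191264 0.15821614] [0.43593765 0.51874882 0.10467551]
[[292.32156655 195.54633022]
 [292.68668241 187.2946069 ]
 [292.46613925 192.27894559]]
```

View pics/s5.png

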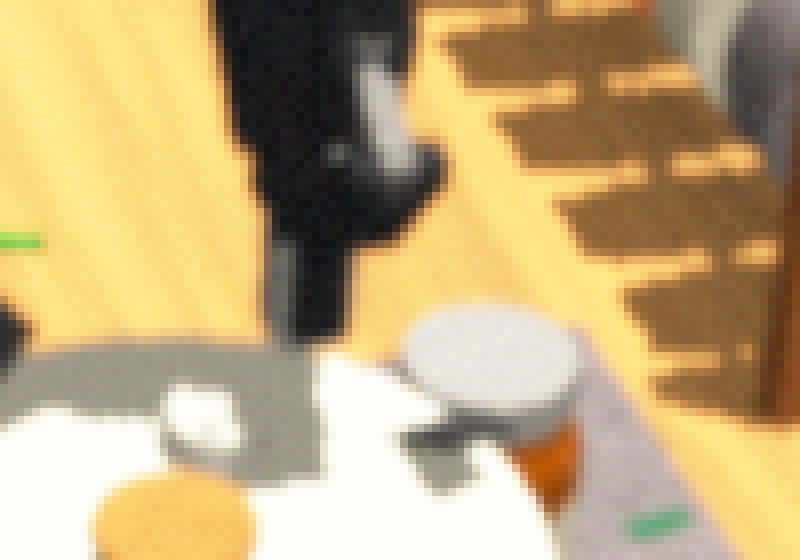

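The tip's bottom is now at about (293,188) px. It is still above the lid and the force is zero, so I'll go on down in 1 mm steps.

Emit:
arm_command --motion "0 0 1 0 0;0 0 1 0 0;0 0 1 0 0;0 0 1 0 0;0 0 1 0 0;0 0 1 0 0;0 0 1 0 0;0 0 1 0 0;0 0 0 0 0;0 0 0 0 0"

```text
time: 6.68
tool_pos: [0.6172, 0.0319, 0.1502]
eef_rot: [3.142, 0.0, -0.0]
contact_force: [-0.4, -0.1, -0.5]
gripper_width: -0.0001
gripper_force: 0.0
```

```bash
python3 look.py pics/s6.png; python3 -c "
from h import *
a=cv2.imread('pics/s6.png',0)[4::8,4::8];print(a[38:56,30:48])"
```

```text
6.6833 [0.61719335 0.03192382 0.15023591] [-0.35981745 -0.1470319  -0.52151784]
[[292.18383049 198.48207467]
 [292.54521244 190.31229179]
 [292.45830268 192.27706571]]
[[213 202 156 103 101 102  64  36  27  28  25  30  54 120 188 207 209 212]
 [216 205 159  98 101  98  61  39  27  28  30  30  58 128 192 209 212 213]
 [217 205 159 102  97  93  61  31  27  24  25  36  63 136 197 214 213 214]
 [212 200 151  96 101  94  54  31  23  29  34  30  64 142 203 217 213 213]
 [192 185 133  95 101  94  61  32  27  22  27  34  64 140 205 217 215 216]
 [164 159 128 100 103  95  57  35  27  25  25  33  72 147 208 219 219 214]
 [152 150 136 113 105 102  63  36  34  37  38  67 119 178 216 223 215 209]
 [152 149 144 130 121 102  77  58  58  68  86 136 202 235 239 232 221 207]
 [147 152 148 146 133 124 105 101 103 111 134 192 242 251 250 248 243 232]
 [151 150 151 148 143 137 138 137 137 142 164 215 246 252 253 252 252 250]
 [151 151 148 151 151 150 150 147 153 166 209 240 249 253 253 253 253 253]
 [151 153 151 152 154 151 152 152 160 197 238 251 252 253 253 253 253 253]
 [162 151 150 150 150 152 153 151 160 192 237 249 253 253 253 253 253 253]
 [182 153 150 151 150 153 152 152 154 171 215 246 253 253 253 253 253 253]
 [208 163 151 150 152 154 151 151 149 162 198 242 252 253 253 253 254 253]
 [232 174 150 145 147 153 150 151 152 154 173 222 249 253 253 253 253 253]
 [230 175 150 143 147 152 154 151 151 148 164 211 248 253 253 253 253 252]
 [193 160 146 144 152 151 154 153 152 151 167 223 251 253 254 253 253 252]]
```

Emit:
arm_command --motion "0 0 1 0 0;0 0 1 0 0;0 0 1 0 0;0 0 1 0 0;0 0 1 0 0;0 0 0 0 0;0 0 0 0 0;0 0 0 0 0;0 0 0 0 0;0 0 0 0 0"

```text
time: 7.57
tool_pos: [0.6173, 0.0319, 0.1454]
eef_rot: [3.142, 0.0, 0.0]
contact_force: [-0.4, -1.4, -0.5]
gripper_width: -0.0001
gripper_force: 0.0
```

Emit:
arm_command --motion "0 0 1 0 0;0 0 1 0 0;0 0 1 0 0;0 0 0 0 0;0 0 0 0 0;0 0 0 0 0;0 0 0 0 0;0 0 0 0 0;0 0 0 0 0;0 0 0 0 0"

```text
time: 8.4
tool_pos: [0.6175, 0.032, 0.1446]
eef_rot: [3.141, 0.0, 0.002]
contact_force: [-7.3, -1.8, 18.3]
gripper_width: 0.0
gripper_force: 9.1
```

```bash
python3 look.py pics/s7.png
```

```text
8.4 [0.61746302 0.03196728 0.14460006] [-7.2674799  -1.78080777 18.26770105]
[[292.20332731 200.5058643 ]
 [292.56366774 192.39354813]
 [292.57031016 192.24400794]]
```

View pics/s7.png

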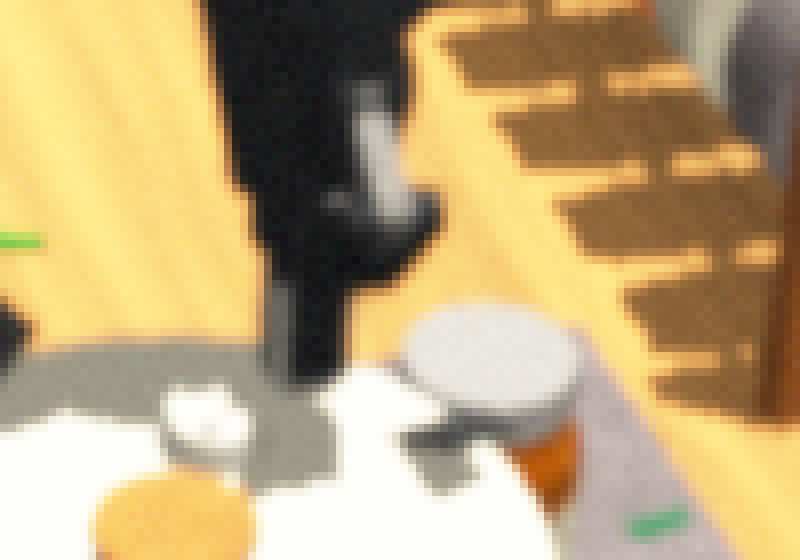

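At TCP z ≈ 0.145 the tip touches the lid with about 18 N and its bottom is at about (293,192.8) px. So the tip is level with the TCP, and the sliding height is TCP z ≈ 0.1505. I'll work out the rows.

```bash
python3 -c "
from h import *
C=np.array([561.7,-29.]);f=lambda a:C+82*np.array([np.cos(np.radians(60-a)),np.sin(np.radians(60-a))])
p=np.array([617.2,31.9])
out=[];a=12
while a<322:
    a=min(a+5.2,322);q=np.round(f(a)-p,1);p=p+q;out.append('%.1f %.1f 0 0 0'%(q[0],-q[1]))
for i in range(0,len(out),10):print(';'.join(out[i:i+10]),p if i>50 else '')
"
```

```text
4.7 5.2 0 0 0;4.8 5.7 0 0 0;4.2 6.1 0 0 0;3.7 6.4 0 0 0;3.1 6.8 0 0 0;2.5 7.0 0 0 0;1.8 7.2 0 0 0;1.2 7.4 0 0 0;0.5 7.4 0 0 0;-0.2 7.4 0 0 0 
-0.9 7.4 0 0 0;-1.5 7.3 0 0 0;-2.2 7.1 0 0 0;-2.8 6.9 0 0 0;-3.4 6.6 0 0 0;-4.0 6.3 0 0 0;-4.6 5.8 0 0 0;-5.0 5.5 0 0 0;-5.6 4.9 0 0 0;-5.9 4.5 0 0 0 
-6.4 3.9 0 0 0;-6.7 3.2 0 0 0;-6.9 2.7 0 0 0;-7.2 2.0 0 0 0;-7.3 1.4 0 0 0;-7.4 0.7 0 0 0;-7.4 0.0 0 0 0;-7.4 -0.6 0 0 0;-7.4 -1.3 0 0 0;-7.1 -2.0 0 0 0 
-7.0 -2.6 0 0 0;-6.7 -3.3 0 0 0;-6.4 -3.8 0 0 0;-6.0 -4.4 0 0 0;-5.6 -4.9 0 0 0;-5.1 -5.4 0 0 0;-4.6 -5.9 0 0 0;-4.0 -6.2 0 0 0;-3.5 -6.6 0 0 0;-2.9 -6.9 0 0 0 
-2.2 -7.1 0 0 0;-1.6 -7.2 0 0 0;-0.9 -7.4 0 0 0;-0.2 -7.4 0 0 0;0.4 -7.5 0 0 0;1.2 -7.3 0 0 0;1.7 -7.3 0 0 0;2.5 -7.0 0 0 0;3.0 -6.8 0 0 0;3.7 -6.5 0 0 0 
4.2 -6.1 0 0 0;4.7 -5.7 0 0 0;5.3 -5.3 0 0 0;5.7 -4.7 0 0 0;6.1 -4.2 0 0 0;6.5 -3.7 0 0 0;6.8 -3.0 0 0 0;7.0 -2.5 0 0 0;7.3 -1.7 0 0 0;4.5 -0.8 0 0 0
```

Emit:
arm_command --motion "0 0 -2 0 0;0 0 -2 0 0;0 0 -2 0 0;0 0 -2.3 0 0;0 0 0 0 0;0 0 0 0 0;0 0 0 0 0;0 0 0 0 0;0 0 0 0 0;0 0 0 0 0"

```text
time: 9.28
tool_pos: [0.6172, 0.0319, 0.1505]
eef_rot: [3.142, 0.0, -0.0]
contact_force: [0.3, -0.1, -0.2]
gripper_width: -0.0001
gripper_force: 0.0
```

Emit:
arm_command --motion "4.7 5.2 0 0 0;4.8 5.7 0 0 0;4.2 6.1 0 0 0;3.7 6.4 0 0 0;3.1 6.8 0 0 0;2.5 7.0 0 0 0;1.8 7.2 0 0 0;1.2 7.4 0 0 0;0.5 7.4 0 0 0;-0.2 7.4 0 0 0"

```text
time: 10.12
tool_pos: [0.6436, -0.0357, 0.1505]
eef_rot: [3.141, -0.0, -0.0]
contact_force: [0.5, 0.9, -0.4]
gripper_width: 0.0005
gripper_force: 0.1
```

Run:
```python
from h import *
s=manip.get_image('side');o=manip.get_obs();print(o['tool_pos'],o['contact_force'])
s0=cv2.imread('pics/side0.png')
f=lambda a:cv2.resize(a[175:245,225:335],(390,250),interpolation=cv2.INTER_CUBIC)
cv2.imwrite('pics/c1.png',np.hstack([f(s0),f(s)]))
def sh(a):return cv2.cvtColor(a[235:290,230:325],cv2.COLOR_BGR2GRAY).astype(np.float32)
print(cv2.phaseCorrelate(sh(s0),sh(s)))
```

```text
[ 0.64351058 -0.03777665  0.15050387] [ 0.17909455 -1.01588375 -0.4875749 ]
((-0.05239511219974702, -0.043931098086911646), 0.8945988832248581)
```

View pics/c1.png

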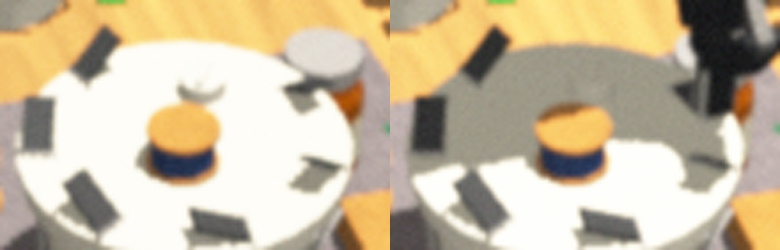

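In the right half, the finger is just past tab 1, which lies low at about (690,95). The pail has not moved (shift 0.05 px). I'll continue round.

Emit:
arm_command --motion "-0.9 7.4 0 0 0;-1.5 7.3 0 0 0;-2.2 7.1 0 0 0;-2.8 6.9 0 0 0;-3.4 6.6 0 0 0;-4.0 6.3 0 0 0;-4.6 5.8 0 0 0;-5.0 5.5 0 0 0;-5.6 4.9 0 0 0;-5.9 4.5 0 0 0"

```text
time: 11.0
tool_pos: [0.6069, -0.0977, 0.1506]
eef_rot: [3.141, 0.0, -0.0]
contact_force: [-0.4, 0.1, -0.8]
gripper_width: 0.0
gripper_force: 0.1
```

Emit:
arm_command --motion "-6.4 3.9 0 0 0;-6.7 3.2 0 0 0;-6.9 2.7 0 0 0;-7.2 2.0 0 0 0;-7.3 1.4 0 0 0;-7.4 0.7 0 0 0;-7.4 0.0 0 0 0;-7.4 -0.6 0 0 0;-7.4 -1.3 0 0 0;-7.1 -2.0 0 0 0"

```text
time: 11.83
tool_pos: [0.5356, -0.1069, 0.1506]
eef_rot: [3.141, 0.0, -0.0]
contact_force: [0.8, -0.6, -0.2]
gripper_width: -0.0001
gripper_force: 0.1
```

Emit:
arm_command --motion "-7.0 -2.6 0 0 0;-6.7 -3.3 0 0 0;-6.4 -3.8 0 0 0;-6.0 -4.4 0 0 0;-5.6 -4.9 0 0 0;-5.1 -5.4 0 0 0;-4.6 -5.9 0 0 0;-4.0 -6.2 0 0 0;-3.5 -6.6 0 0 0;-2.9 -6.9 0 0 0"

```text
time: 12.67
tool_pos: [0.4842, -0.0562, 0.1505]
eef_rot: [3.142, 0.001, -0.0]
contact_force: [-0.6, 0.5, -0.6]
gripper_width: -0.0001
gripper_force: 0.1
```

Emit:
arm_command --motion "-2.2 -7.1 0 0 0;-1.6 -7.2 0 0 0;-0.9 -7.4 0 0 0;-0.2 -7.4 0 0 0;0.4 -7.5 0 0 0;1.2 -7.3 0 0 0;1.7 -7.3 0 0 0;2.5 -7.0 0 0 0;3.0 -6.8 0 0 0;3.7 -6.5 0 0 0"

```text
time: 13.5
tool_pos: [0.4925, 0.0153, 0.1506]
eef_rot: [-3.142, -0.001, 0.0]
contact_force: [-0.1, -0.7, 0.3]
gripper_width: -0.0001
gripper_force: 0.1
```

Emit:
arm_command --motion "4.2 -6.1 0 0 0;4.7 -5.7 0 0 0;5.3 -5.3 0 0 0;5.7 -4.7 0 0 0;6.1 -4.2 0 0 0;6.5 -3.7 0 0 0;6.8 -3.0 0 0 0;7.0 -2.5 0 0 0;7.3 -1.7 0 0 0;4.5 -0.8 0 0 0"

```text
time: 14.33
tool_pos: [0.5513, 0.0525, 0.1506]
eef_rot: [-3.141, -0.0, -0.0]
contact_force: [-1.0, -0.2, 0.4]
gripper_width: 0.0002
gripper_force: 0.1
```

Emit:
arm_command --motion "0 0 0 0 0;0 0 0 0 0;0 0 -5 0 0;0 0 -15 0 0;0 0 -20 0 0;0 0 -20 0 0;0 0 -20 0 0;-10 -30 -10 0 0;-10 -35 0 0 0;-10 -35 0 0 0"

```text
time: 15.17
tool_pos: [0.5201, 0.1527, 0.242]
eef_rot: [3.141, -0.003, 0.003]
contact_force: [0.7, 1.3, -0.6]
gripper_width: -0.0006
gripper_force: 0.0
```

Emit:
arm_command --motion "-10 -35 0 0 0;-10 -35 0 0 0;-10 -35 0 0 0;-10 -35 0 0 0;-10 -35 0 0 0;-10 -35 0 0 0;0 -35 0 0 0;0 0 0 0 0;0 0 0 0 0;0 0 0 0 0"

```text
time: 16.0
tool_pos: [0.4604, 0.3966, 0.2406]
eef_rot: [3.141, 0.0, 0.0]
contact_force: [-0.4, -1.0, -0.2]
gripper_width: 0.0001
gripper_force: 0.0
```

Run:
```python
from h import *
s=manip.get_image('side');t=manip.get_image('top');o=manip.get_obs();print(o['time'],o['tool_pos'],o['contact_force'])
s0=cv2.imread('pics/side0.png')
f=lambda a:cv2.resize(a[175:250,225:335],(390,266),interpolation=cv2.INTER_CUBIC)
g=lambda a:cv2.resize(a[155:255,240:340],(300,300),interpolation=cv2.INTER_CUBIC)
a=np.zeros((566,780,3),np.uint8);a[:266]=np.hstack([f(s0),f(s)]);a[266:,:300]=g(cv2.imread('pics/top0.png'));a[266:,390:690]=g(t)
cv2.imwrite('pics/end.png',a)
```

```text
16.1 [0.4611715  0.39555549 0.24074507] [0.33955146 1.3054859  0.01308897]
```

View pics/end.png

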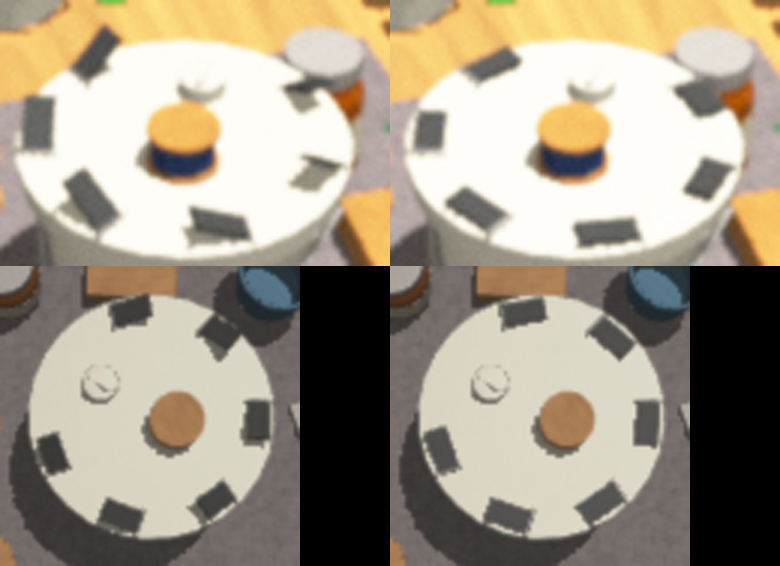

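The before/after pictures show all six tabs flat with no shadows beneath them. The pail (lid centre about (542,418) in the crop) and its spool (about (567,419)) have not moved, and the arm is clear.

```bash
python3 -c "
from workcell import manip
print(manip.job_done())"
```

```text
the job is handed in; nothing more can be done
None
```

The job is handed in at about 16 s: the final pictures show all six tabs folded flat, swept clockwise from the filler cap in one pass, with the pail and lid spool unmoved; no verdict came back.

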